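# Wedge up the loaded lift plate and hold the wedge

## Task

Fit the dark ring core over the upright stud of the lift plate so that it lies flat on the plate, and let go of it. Then push the wedge, flat on the bench and tip first, between the rails under the open edge of the plate until the plate with its core just lifts off the rails, by about 4 mm (never more than 10 mm), carried by the wedge alone. Finish there, without letting go, still gripping the wedge in place; leave the other things where they are.

Things in the scene. Friction and masses are not known exactly. Their poses are not given: they have to be found in the camera images.
- fixture: lifting fixture, fixed: two dark steel rails along y, 18 wide, 14 high, 110 long, at x = +-46 mm; 12 mm high bar across the -y end (y -55 to -41), +y end open: a 74 mm wide channel with the bare bench as floor. Low lugs out to x = +-77 at y = 0. Guide pins 6 mm thick at x +-46, y +-40, tops at z = 34. Origin: centre of the footprint on the bench, z up; at yaw 0 the open end faces the robot's left.
- lift_plate (a joint): height of the lift plate above its rest on the rails, m: 0 = on the rails, at most 0.018. Aluminium plate 110 x 110 x 6 mm right over the fixture's footprint; slides straight up and down on the guide pins, cannot tilt, weighs about 0.4 kg and sinks back by its weight. At 0 its underside is 14 mm and its top 20 mm above the bench.
- stud_foot (a point): point on the plate's top face at the foot of the upright stud in the middle of the plate (x = y = 0 of the fixture); the stud is 12 mm thick and 35 mm high with a tapered tip. Axes as the fixture's; rises with the plate.
- plate_edge (a point): middle of the lower edge of the plate on the open side (fixture x = 0, y = +55 mm), where the wedge goes under: 14 mm above the bench when the plate lies on the rails. Axes as the fixture's; rises with the plate.
- ring_core: dark grey ring core, loose: outside 50 mm across, hole 16 mm, 22 mm high, 110 g, standing flat on the bench. Origin: centre of its underside, z along its axis. On the stud and flat on the plate its origin is at stud_foot.
- wedge: loose grey wedge, 28 wide (x), 125 long (y), 24 mm high, 120 g, flat on the bench. Origin: centre of underside, z up. Tip, 4 mm high, at y = -62.5 mm; the top rises 1 in 4 to 24 mm at y = +17.5; from there to the back (y = +62.5) a level block with flat sides, to grip. Tip d mm past plate_edge: the ramp is 4 + d/4 high there, so it touches at d = 40 and lifts 4 mm at d = 56.
- supply_board: bystander: small tan circuit board with parts on it, 54 x 64 x 20 mm, loose. Origin: centre of its underside.
- nine_volt: bystander: block battery 18 x 26 x 49 mm standing upright, loose. Origin: centre of its underside.
- choke_transformer: bystander: small brown transformer with yellow tape, 30 x 34 x 32 mm, loose. Origin: centre of its underside.
Mind the look-alikes: they are no part of the job. Of the things that look like the wedge, take the one that is farthest to the robot's left at the start.

How it is judged:
By the outcome, as a careful person would: the job done as asked, in the order asked, and still so for the second after the job is handed in, while the arm keeps its last pose, push and grip.
It also fails if it takes over 58 s, if anything falls off the work surface, if the arm or the gripper's body presses on something with over 40 N, if the wrist force passes 120 N, or if a joint passes its speed limit or range.

## Robot

A 7-joint arm with a two-finger parallel gripper is mounted at the origin on a cart in front of the work surface, level with it; the furniture and walls round the work are solid. World frame = base frame: x ahead of the robot, y to its left, z up, the work surface at z = 0. Lengths are in mm, angles in rad, forces in N, time in s.
With the tool pointing down it reaches from about 400 to 850 mm from the base axis. Payload 6.9 kg.
Tool frame: the origin (TCP) lies between the finger pads; the fingertips stand 25 mm ahead of it and the grasp point (between the pads) lies 6 mm ahead of it; z points along the fingers, y is the line along which they close (so a half turn about z gives the same grasp; the last joint's range is limited). The gripper opens to 85 mm and grips with 20 to 120 N. Pads are 22 mm wide; open, the fingers measure 114 mm over their backs; the gripper's body (76 mm by 85 mm) begins 54 mm behind the grasp point. The pads swing forward as they close: fully open they stand 13 mm farther back than shut.
Start: joints at [1.361, 0.507, -0.238, 1.5, 0.126, 1.149, -0.155], TCP at [194.081, -594.092, 256.275] pointing down, gripper open.
Joint ranges: [-3.08, 3.08], [-0.24, 2.05], [-1.43, 1.35], [0, 2.5], [-1.52, 4.66], [0.17, 1.96], [-2.89, 2.89]. Speed limits (rad/s): [2.39, 2.39, 3.14, 3.14, 3.14, 3.14, 3.14].

## Interface

Orientations are given as a rotation vector (axis times angle).
In Python, from bench import env gives the robot as it stands. The module is installed in compiled form; this text tells all that it offers.
- The arm moves only by the tool send_rows, never from a script. Its arguments are lists of equal length, an entry for each row: "offset": the shift along the tool's x, y, z each as a share of 0.75 m, from -1 to 1, a list of three; "turn": the turn, a rotation vector about the tool's x, y, z each as a share of 90 degrees, from -1 to 1, a list of three. In form: {"offset": [[dx, dy, dz], ...], "turn": [[rx, ry, rz], ...]}. A call has 1 to 5 rows; each row is the pose to reach, as a shift and turn from the pose commanded when the call began, along the tool's axes at that moment; what a row does not reach only later rows make up. A row lasts 1/10 s, in which the tool goes at most 50 mm and 8.59 degrees, less where a joint would pass 70% of its speed; a pose out of reach is approached as far as the arm can. A call with a number of a shift or a turn outside -1 to 1 is refused whole. A call with a gripper value outside its range is refused whole. "claw" is the closure, from 0 (fully open) to 1 (shut), set as the call begins (left out, the last holds). The fingers move at their own pace and stop on an object; "force" is the grip in N (left out, the last holds). Time passes only in rows, so rows that repeat a pose let the fingers close. It gives the time, the measured TCP pose, the force, the opening and the grip force at its end, in the units of the state.
- env.read_state(): the state, without advancing time (a new reading comes with each control period).
- env.camera(name): name is "scene" or "top" or "wrist"; returns the picture (480x640x3 uint8, blue, green, red); there is no depth.
- env.camera_model(name): a dict with "intrinsics" (3x3 intrinsics, pixels), "rvec" (rotation vector, rad) and "tvec" (3), from world to camera coordinates, as OpenCV has them; the wrist camera has in their place "T_tool_cam" (4x4, takes a point from camera to tool coordinates, whose origin is the TCP and whose axes are the flange's). Camera axes: x right, y down, z forward; pixel columns grow to the right and rows downward; lengths in mm; the calibration is good to about 2 mm. A picture is of the moment at which its call begins: read the wrist's pose just before it. camera_model takes no time and is no camera call.
- env.job_done(): hands the job in; it is judged then, once.
Trained networks look in the newest picture that a camera, given by its name, has taken for a name from the list of things; names that differ only in an ending like _2 or _b are one class to them, and where a whole thing is asked for, a point or a joint stands for the part that bears it (a point fixed in the world has none). Each returns a list of dicts, best first, with "score" (0 to 1); they miss things now and then, are a little off and sometimes report something else, mostly with a low value. They report only what shows in the picture. A call takes as long as a camera call. They do not tell look-alikes from the thing itself.
- env.spot_in(camera, name): "location" ([x, y, z] in mm, in world coordinates, good to about 4 mm: the middle of the surface that is visible of it).
- env.silhouettes(camera, name): "region" (480x640 bool, what is visible of it).
The state is a dict: "time": time; "qpos": joint angles; "qd": joint speeds; "effort": joint torques, N m; "eef_pos": TCP position; "tool_rot": TCP orientation; "ft_force": force on the tool from outside, world axes, zero at the start; "moment": the same for the moment, N m; "finger_gap": opening from 0.0 (shut) to 1.0 (fully open); "grip_force": force on a finger pad.
Only numpy, scipy, OpenCV 4.12 (cv2) and the standard library are available. Lean on these libraries where they do the work, as an engineer would, in place of code of your own. Each camera call takes 0.05 s, during which the arm holds its last target. There are 200 camera calls.

## Working session

There is one attempt and no reset: what is moved stays moved. The work goes in short steps, Python scripts to look and compute and a tool call to move; the robot and the scene stay as the last step left them, time stands still between calls to the robot, and variables do not carry over. Pictures are saved under pics/ and viewed, at most 10 in all, crops included, and the job is handed in when it is done.

Besides the shell and the picture viewer there is one more tool, called after "Call:" as name(argument=value, ...), one argument or row to a line, values as JSON. send_rows: Moves the arm, as the interface text tells. Its arguments: {"type":"object","properties":{"offset":{"type":"array","items":{"type":"array","items":{"type":"number","minimum":-1,"maximum":1}}},"turn":{"type":"array","items":{"type":"array","items":{"type":"number","minimum":-1,"maximum":1}}},"claw":{"type":"number"},"force":{"type":"number"}},"required":["offset","turn"]}

```bash
mkdir -p pics
cat > h.py <<'E'
import numpy as np,cv2
from bench import env
R=lambda v:cv2.Rodrigues(np.array(v,float))[0]
def ray(cam,uv,z,st=None):
    m=env.camera_model(cam);K=np.array(m["intrinsics"])
    d=np.linalg.inv(K)@np.array([uv[0],uv[1],1.])
    if cam=="wrist":
        T=np.array(m["T_tool_cam"]);Rt=R(st["tool_rot"]);o=Rt@T[:3,3]+np.array(st["eef_pos"]);d=Rt@T[:3,:3]@d
    else:
        Rc=R(m["rvec"]);o=-Rc.T@np.ravel(m["tvec"]);d=Rc.T@d
    return o+d*(z-o[2])/d[2]
def proj(cam,p,st=None):
    m=env.camera_model(cam);K=np.array(m["intrinsics"]);p=np.array(p,float)
    if cam=="wrist":
        T=np.array(m["T_tool_cam"]);q=R(st["tool_rot"]).T@(p-np.array(st["eef_pos"]));c=T[:3,:3].T@(q-T[:3,3])
    else: c=R(m["rvec"])@p+np.ravel(m["tvec"])
    c=K@c;return c[:2]/c[2]
def move(target,yaw=None):
    "offset in tool share for world target; turn about tool z share"
    s=env.read_state();Rt=R(s["tool_rot"]);return Rt.T@(np.array(target)-s["eef_pos"])/750
E
python3 - <<'E'
from h import *
np.set_printoptions(precision=3,suppress=True)
s=env.read_state();print(s);print(R(s["tool_rot"]))
for c in ["top","scene"]:
    cv2.imwrite(f"pics/{c}0.png",env.camera(c))
for c in ["top","scene"]:
    m=env.camera_model(c);print(c,-R(m["rvec"]).T@np.ravel(m["tvec"]))
    for n in ["fixture","lift_plate","ring_core","wedge","supply_board","nine_volt","choke_transformer"]:
        print(n,[(np.round(d["location"]),round(d["score"],2)) for d in env.spot_in(c,n)])
print(env.camera_model("wrist"))
E
```

```text
{'time': 0.0, 'qpos': array([ 1.36 ,  0.508, -0.238,  1.501,  0.126,  1.149, -0.155]), 'qd': array([-0.001, -0.   , -0.   ,  0.002, -0.001, -0.001, -0.001]), 'effort': array([  0.   , -62.061,  -2.187, -24.966,   0.013,   0.012,   0.   ]), 'eef_pos': array([ 193.893, -593.653,  255.426]), 'tool_rot': array([-3.101, -0.494,  0.   ]), 'ft_force': array([-0.234, -0.311,  0.043]), 'moment': array([ 0.017,  0.032, -0.019]), 'grip_force': 0.0, 'finger_gap': 1.0017410291025626}
[[ 0.951  0.311 -0.001]
 [ 0.311 -0.951  0.002]
 [-0.    -0.002 -1.   ]]
top [ 470.852  -90.163 1020.164]
fixture [(array([ 564., -120.,   21.]), 0.89), (array([ 568., -120.,   21.]), 0.62)]
lift_plate [(array([ 564., -120.,   21.]), 0.6)]
ring_core [(array([ 485., -338.,   19.]), 0.57)]
wedge [(array([428.,   8.,  20.]), 0.58), (array([526., 124.,  20.]), 0.57), (array([690.,  46.,  44.]), 0.47)]
supply_board [(array([ 437., -252.,   -1.]), 0.6)]
nine_volt [(array([690.,  44.,  44.]), 0.71)]
choke_transformer [(array([ 696., -236.,   26.]), 0.63), (array([687.,  45.,  46.]), 0.39)]
scene [230.301 397.523 726.026]
fixture [(array([ 554., -113.,   23.]), 0.77)]
lift_plate [(array([ 565., -109.,   17.]), 0.63)]
ring_core [(array([ 481., -331.,   23.]), 0.78), (array([522., 142.,  18.]), 0.19)]
wedge [(array([431.,  26.,  18.]), 0.95), (array([519., 141.,  16.]), 0.73)]
supply_board [(array([ 433., -242.,   -0.]), 0.73)]
nine_volt [(array([683.,  57.,  37.]), 0.82)]
choke_transformer [(array([ 698., -223.,   29.]), 0.57)]
{'intrinsics': array([[353.582,   0.   , 311.618],
       [  0.   , 353.582, 234.604],
       [  0.   ,   0.   ,   1.   ]]), 'T_tool_cam': array([[   0.   ,   -0.953,   -0.304,   78.624],
       [   1.   ,    0.001,   -0.001,    0.41 ],
       [   0.002,   -0.304,    0.953, -117.314],
       [   0.   ,    0.   ,    0.   ,    1.   ]])}
```

View pics/top0.png

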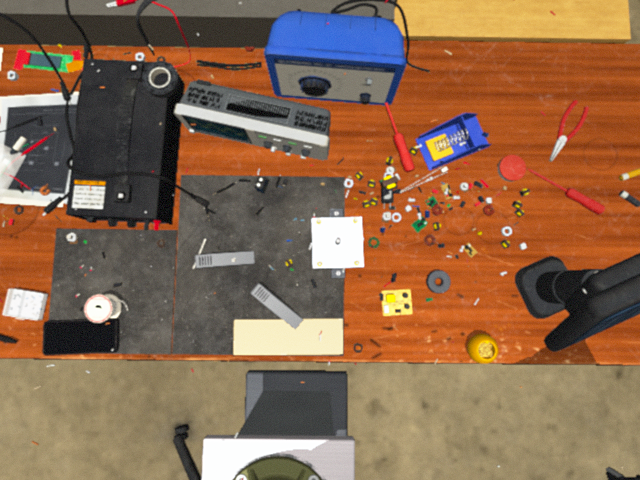

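View pics/scene0.png

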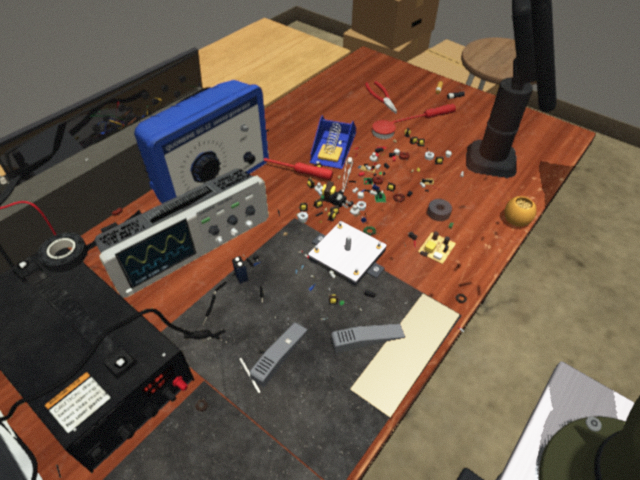

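The top view shows the left wedge at about (225,260) with its tip to the right, the decoy wedge at (277,305), the plate at (338,241) with its stud, and the ring at (438,281). The battery is near (262,184).

Run:
```python
from h import *
np.set_printoptions(precision=1,suppress=True)
im=env.camera("top")
for n,z in [("ring_core",22),("wedge",24),("lift_plate",20)]:
    for d in env.silhouettes("top",n):
        c,_=cv2.findContours(d["region"].astype(np.uint8),0,1)
        c=max(c,key=cv2.contourArea)
        b=cv2.boxPoints(cv2.minAreaRect(c))
        w=np.array([ray("top",p,z)[:2] for p in b])
        e=w-np.roll(w,-1,0)
        print(n,round(d["score"],2),"c",w.mean(0),"len",np.linalg.norm(e,axis=1)[:2],"ang",np.degrees(np.arctan2(e[:2,1],e[:2,0])))
a=cv2.resize(im[190:340,180:480],None,fx=2.66,fy=2.66,interpolation=cv2.INTER_CUBIC)
cv2.imwrite("pics/crop1.png",a)
```

```text
ring_core 0.77 c [ 484.1 -337.4] len [49.8 45. ] ang [90.7 -1.1]
ring_core 0.32 c [ 565.3 -120.9] len [110.6 111.8] ang [92.4  1.8]
wedge 0.79 c [427.5   7.9] len [ 32.4 124.8] ang [141.1  51.2]
wedge 0.61 c [526.3 122.5] len [128.   29.2] ang [95.8  6.8]
```

View pics/crop1.png

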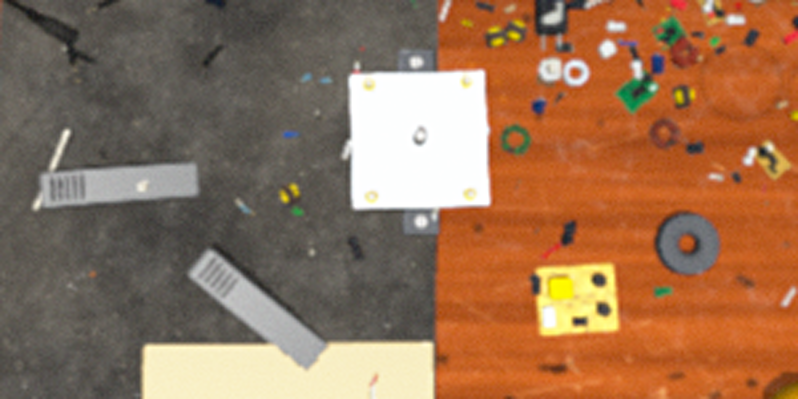

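The crop confirms the fixture at yaw about 2° with its open end to the left, and the wedge tip facing the plate. Before moving I'm checking how far the lamp stand at upper right reaches over the ring.

Run:
```python
from h import *
np.set_printoptions(precision=0,suppress=True)
for cam,pts in [("top",[(545,285),(552,345),(600,295),(638,260)]),("scene",[(490,165),(495,130),(515,80),(525,10),(550,100)])]:
    for p in pts: print(cam,p,[ray(cam,p,z)[:2] for z in (0,100,200,300,400,500)])
import cv2
a=np.hstack([cv2.resize(cv2.imread("pics/scene0.png")[0:230,420:640],(400,418)),cv2.resize(cv2.imread("pics/top0.png")[220:380,490:640],(390,418))])
cv2.imwrite("pics/lamp.png",a)
```

```text
top (545, 285) [array([ 480., -580.]), array([ 479., -532.]), array([ 478., -484.]), array([ 477., -436.]), array([ 476., -388.]), array([ 475., -340.])]
top (552, 345) [array([ 350., -590.]), array([ 362., -541.]), array([ 374., -492.]), array([ 386., -443.]), array([ 398., -394.]), array([ 409., -345.])]
top (600, 295) [array([ 459., -701.]), array([ 460., -641.]), array([ 461., -581.]), array([ 463., -521.]), array([ 464., -461.]), array([ 465., -402.])]
top (638, 260) [array([ 537., -790.]), array([ 531., -722.]), array([ 524., -653.]), array([ 518., -584.]), array([ 511., -516.]), array([ 505., -447.])]
scene (490, 165) [array([ 466., -559.]), array([ 434., -427.]), array([ 401., -295.]), array([ 369., -164.]), array([336., -32.]), array([304., 100.])]
scene (495, 130) [array([ 518., -698.]), array([ 478., -547.]), array([ 439., -396.]), array([ 399., -245.]), array([359., -94.]), array([320.,  56.])]
scene (515, 80) [array([ 579., -967.]), array([ 531., -779.]), array([ 483., -591.]), array([ 435., -403.]), array([ 387., -215.]), array([339., -27.])]
scene (525, 10) [array([  748., -1449.]), array([  677., -1194.]), array([ 606., -940.]), array([ 534., -686.]), array([ 463., -432.]), array([ 392., -177.])]
scene (550, 100) [array([ 459., -928.]), array([ 427., -745.]), array([ 396., -563.]), array([ 364., -380.]), array([ 333., -198.]), array([301., -15.])]
```

View pics/lamp.png

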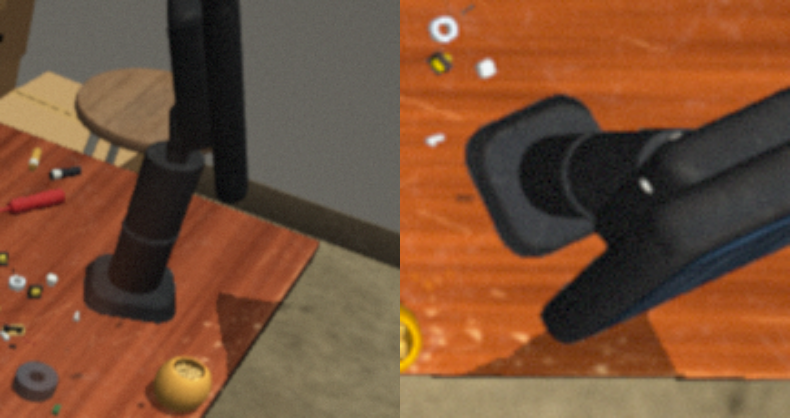

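The monitor's near corner is around (380,-470) at z above about 240, so I'll swing toward +y first and then go forward.

Call:
send_rows(
  offset=[
    [0.21,-0.316,0.04],
    [0.21,-0.316,0.04],
    [0.21,-0.316,0.04],
    [0.21,-0.316,0.04],
    [0.21,-0.316,0.04],
  ],
  turn=[
    [0,0,0.178],
    [0,0,0.178],
    [0,0,0.178],
    [0,0,0.178],
    [0,0,0.178],
  ],
  claw=0,
  force=40,
)

```text
time: 1.5
eef_pos: [260.9, -352.7, 230.1]
tool_rot: [3.14, 0.057, 0.001]
ft_force: [1.8, -1.6, 0.6]
finger_gap: 0.997
grip_force: 0.0
```

```bash
cat > m.py <<'E'
import sys
from h import *
np.set_printoptions(precision=4,suppress=True)
t=[float(a) for a in sys.argv[1:4]];s=env.read_state();Rt=R(s["tool_rot"])
yaw=np.degrees(np.arctan2(Rt[1,0],Rt[0,0]))
print(s["time"],s["eef_pos"],"yaw",yaw,"tilt",Rt[2,:2])
print("off",move(t),"turnz",(yaw-float(sys.argv[4]))/90 if len(sys.argv)>4 else 0)
E
python3 m.py 484 -337 170 2
```

```text
1.5 [ 260.9169 -352.6506  230.1122] yaw 2.0689529738033734 tilt [0.0006 0.0007]
off [ 0.298  -0.0102  0.0803] turnz 0.0007661441533708155
```

Call:
send_rows(
  offset=[
    [0.298,-0.01,0.08],
    [0.298,-0.01,0.08],
    [0.298,-0.01,0.08],
    [0.298,-0.01,0.08],
    [0.298,-0.01,0.08],
  ],
  turn=[
    [0,0,0],
    [0,0,0],
    [0,0,0],
    [0,0,0],
    [0,0,0],
  ],
)

```text
time: 2.0
eef_pos: [487.4, -337.4, 169.1]
tool_rot: [-3.14, -0.061, -0.002]
ft_force: [0.4, -0.6, -0.1]
finger_gap: 1.0
grip_force: 0.0
```

```bash
cat > look.py <<'E'
import sys
from h import *
np.set_printoptions(precision=1,suppress=True)
s=env.read_state();im=env.camera("wrist");cv2.imwrite(f"pics/{sys.argv[1]}.png",im);print(s["time"],s["eef_pos"])
for a in sys.argv[2:]:
    n,z=a.split(":")
    for d in env.silhouettes("wrist",n):
        c,_=cv2.findContours(d["region"].astype(np.uint8),0,1);c=max(c,key=cv2.contourArea)
        b=cv2.boxPoints(cv2.minAreaRect(c))
        w=np.array([ray("wrist",p,float(z),s)[:2] for p in b]);e=w-np.roll(w,-1,0)
        print(n,round(d["score"],2),"c",w.mean(0),"len",np.linalg.norm(e,axis=1)[:2],"ang",np.degrees(np.arctan2(e[:2,1],e[:2,0])),"px",b.mean(0))
E
python3 look.py w1 ring_core:22; python3 m.py 484 -337 27
```

```text
2.0 [ 487.4 -337.4  169.1]
ring_core 0.86 c [ 487.8 -339.3] len [46.2 51.2] ang [92.3  3.9] px [314.5 226.5]
2.1 [ 488.151  -336.3651  168.4506] yaw 2.388887126431699 tilt [ 0.0017 -0.0024]
off [-0.0059  0.0011  0.1886] turnz 0
```

View pics/w1.png

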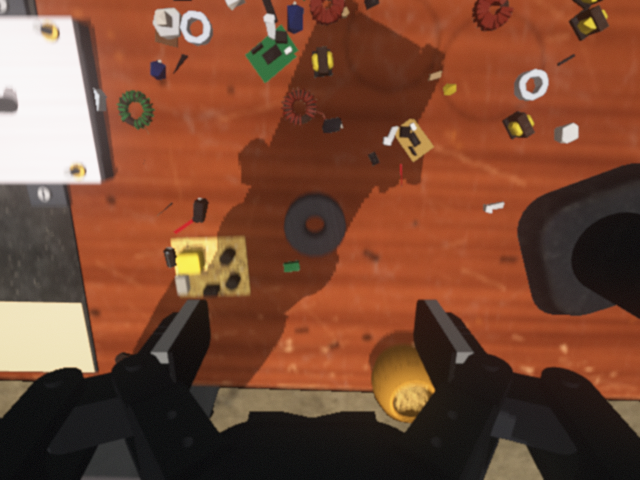

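The wrist view shows the ring hole at (315,225), between the fingers. The board edge at column 248 is close to the open left finger, so I'll partly close the gripper before descending.

Call:
send_rows(
  offset=[
    [0,0.002,0.05],
    [0,0.002,0.1],
    [0,0.002,0.15],
    [0,0.002,0.187],
    [0,0.002,0.187],
  ],
  turn=[
    [0,0,0],
    [0,0,0],
    [0,0,0],
    [0,0,0],
    [0,0,0],
  ],
  claw=0.23,
)

```text
time: 2.6
eef_pos: [480.8, -339.6, 26.7]
tool_rot: [-3.138, -0.056, 0.009]
ft_force: [-0.4, -0.0, -0.7]
finger_gap: 0.768
grip_force: 0.0
```

Call:
send_rows(
  offset=[
    [0,0,0],
    [0,0,0],
    [0,0,0],
    [0,0,0],
    [0,0,0],
  ],
  turn=[
    [0,0,0],
    [0,0,0],
    [0,0,0],
    [0,0,0],
    [0,0,0],
  ],
  claw=1,
)

```text
time: 3.1
eef_pos: [484.4, -341.2, 31.6]
tool_rot: [3.139, 0.056, 0.003]
ft_force: [-1.8, 0.1, 7.9]
finger_gap: 0.524
grip_force: 41.7
```

```bash
python3 look.py w2 ring_core:22; python3 m.py 484 -337 150
```

```text
3.1 [ 484.4 -341.2   31.6]
ring_core 0.84 c [ 491.3 -340.9] len [41.5 54.3] ang [92.1  4.7] px [311.5 305. ]
3.2 [ 484.4486 -341.1632   31.5614] yaw 2.0600009497665757 tilt [0.0021 0.0019]
off [-0.0001 -0.0053 -0.1579] turnz 0
```

View pics/w2.png

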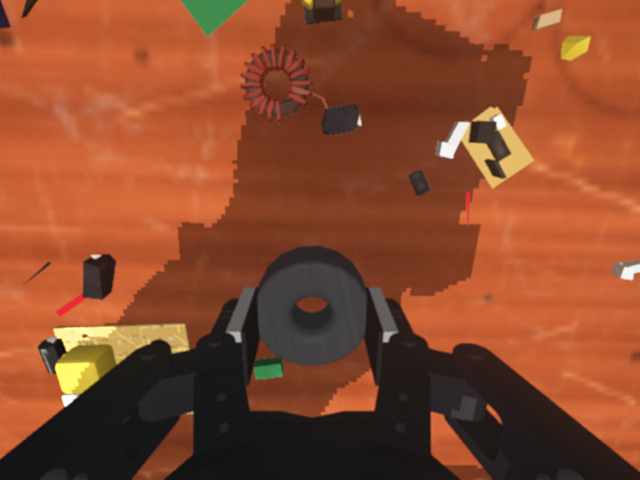

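The ring is gripped, with its hole at about (312,308), and the tips are touching the bench lightly. I'm working out its offset in the tool frame and lifting.

Call:
send_rows(
  offset=[
    [0,0,-0.04],
    [0,0,-0.1],
    [0,0,-0.16],
    [0,0,-0.19],
    [0,0,-0.19],
  ],
  turn=[
    [0,0,0],
    [0,0,0],
    [0,0,0],
    [0,0,0],
    [0,0,0],
  ],
)

```text
time: 3.7
eef_pos: [485.5, -341.5, 176.9]
tool_rot: [3.137, 0.057, 0.01]
ft_force: [0.5, 0.7, -2.4]
finger_gap: 0.523
grip_force: 41.7
```

```bash
python3 - <<'E'
from h import *
s=env.read_state();p0=np.array(s["eef_pos"]);print(s["time"],p0,s["ft_force"],s["finger_gap"])
im=env.camera("wrist")
g=cv2.cvtColor(im,cv2.COLOR_BGR2GRAY)
for d in env.silhouettes("wrist","ring_core")[:1]:
    m=d["region"].astype(np.uint8)
    cs,h=cv2.findContours(m,cv2.RETR_CCOMP,1)
    for c in cs:
        if cv2.contourArea(c)>50: print(cv2.contourArea(c),cv2.boundingRect(c),cv2.fitEllipse(c))
Rt=R(s["tool_rot"])
for uv in [(312,308),(312,302)]:
    w=ray("wrist",uv,p0[2]-9.6,s);print("tool",Rt.T@(w-p0))
cv2.imwrite("pics/w3.png",im[230:400,220:420])
E
python3 m.py 565 -121 130
```

```text
3.7 [ 485.49960806 -341.4653591   176.8844014 ] [ 0.53993599  0.73090605 -2.36673586] 0.5232501863027338
10558.0 (257, 246, 110, 120) ((311.4573974609375, 305.8681640625), (111.9622802734375, 120.09052276611328), 0.7561253309249878)
396.0 (296, 295, 32, 18) ((311.5700988769531, 303.613525390625), (16.79034423828125, 30.28221893310547), 89.36682891845703)
tool [7.01691469 0.1683001  9.6460177 ]
tool [9.71580674 0.16675113 9.66329133]
3.8 [ 483.5573 -340.481   172.7621] yaw 2.0671285682845317 tilt [0.0007 0.0008]
off [ 0.119  -0.2886  0.0569] turnz 0
```

Run:
```python
from h import *
m=env.camera_model("wrist");K=np.array(m["intrinsics"]);T=np.array(m["T_tool_cam"])
def pj(p):
    c=K@(T[:3,:3].T@(np.array(p)-T[:3,3]));return c[:2]/c[2]
a=np.linspace(0,2*np.pi,73)
for zt in (6,9.6,13):
  for x in (0,3,6,9):
    f=lambda r,z:np.array([pj((x+r*np.cos(t),0.1+r*np.sin(t),z)) for t in a])
    o=np.vstack([f(25,zt),f(25,zt+22)]);i0,i1=f(8,zt),f(8,zt+22)
    print(zt,x,"outer rows %.0f %.0f width %.0f"%(o[:,1].min(),o[:,1].max(),np.ptp(o[:,0])),"hole rows %.0f %.0f"%(max(i0[:,1].min(),i1[:,1].min()),min(i0[:,1].max(),i1[:,1].max())),"top rim %.0f-%.0f"%(i0[:,1].min(),i0[:,1].max()))
```

```text
6 0 outer rows 250 380 width 125 hole rows 310 317 top rim 310-345
6 3 outer rows 244 374 width 126 hole rows 304 311 top rim 304-339
6 6 outer rows 237 368 width 127 hole rows 297 305 top rim 297-333
6 9 outer rows 231 362 width 128 hole rows 290 300 top rim 290-326
9.6 0 outer rows 248 374 width 122 hole rows 306 313 top rim 306-340
9.6 3 outer rows 241 368 width 123 hole rows 299 307 top rim 299-334
9.6 6 outer rows 235 362 width 124 hole rows 292 302 top rim 292-328
9.6 9 outer rows 228 356 width 125 hole rows 286 296 top rim 286-321
13 0 outer rows 245 369 width 119 hole rows 302 309 top rim 302-335
13 3 outer rows 239 363 width 120 hole rows 295 304 top rim 295-329
13 6 outer rows 233 357 width 121 hole rows 289 298 top rim 289-323
13 9 outer rows 226 351 width 122 hole rows 282 293 top rim 282-317
```

View pics/w3.png

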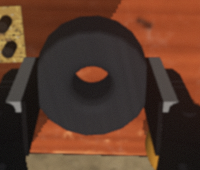

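Call:
send_rows(
  offset=[
    [0,0,0],
  ],
  turn=[
    [0,0,0],
  ],
)

```text
time: 3.9
eef_pos: [482.9, -340.0, 171.1]
tool_rot: [-3.14, -0.057, 0.003]
ft_force: [0.3, 0.2, -2.1]
finger_gap: 0.527
grip_force: 41.7
```

Run:
```python
from h import *
from scipy.optimize import least_squares
np.set_printoptions(precision=2,suppress=True)
for k in range(3):
    s=env.read_state();print(s["time"],s["eef_pos"]); im=env.camera("wrist")
mk=env.silhouettes("wrist","ring_core")[0]["region"].astype(np.uint8)
np.save("ringmask.npy",mk)
cs,h=cv2.findContours(mk,cv2.RETR_CCOMP,cv2.CHAIN_APPROX_NONE)
cs=sorted([c for c in cs],key=cv2.contourArea)[::-1]
m=env.camera_model("wrist");K=np.array(m["intrinsics"]);T=np.array(m["T_tool_cam"])
def pj(P):
    c=(P-T[:3,3])@T[:3,:3]@K.T;return c[:,:2]/c[:,2:]
a=np.linspace(0,2*np.pi,361)
dirs=np.stack([np.cos(a[::10]),np.sin(a[::10])])
def model(p,free):
    x,y,z,tx,ty,k=p
    Rm=R((tx,ty,0))
    circ=lambda r,zz:pj(np.stack([r*k*np.cos(a),r*k*np.sin(a),0*a+zz*k],1)@Rm.T+[x,y,z])
    o=np.vstack([circ(25,0),circ(25,22)])
    i0,i1=circ(8,0),circ(8,22)
    sup=(o@dirs).max(0)
    inn=np.minimum((i0@dirs).max(0),(i1@dirs).max(0)) # approx
    return sup,inn,[i0[:,1].min(),i1[:,1].min(),i0[:,1].max(),i1[:,1].max()]
O=(cs[0][:,0]@dirs).max(0);H=cs[1][:,0]
obs=np.r_[O,3*H[:,1].min(),3*H[:,1].max()]
print("outer",cv2.boundingRect(cs[0]),"hole",cv2.boundingRect(cs[1]))
def res(q,mode):
    p=np.array([q[0],q[1],q[2],0,0,1.])
    if mode in(1,3):p[4]=q[3]
    if mode in(2,3):p[5]=q[4]
    s,i,r=model(p,0)
    return np.r_[s,3*max(r[0],r[1]),3*min(r[2],r[3])]-obs
for mode in range(4):
    f=least_squares(res,[4,0,10,0,1],args=(mode,));print(mode,f.x,"rms",np.sqrt(np.mean(f.fun**2)),f.fun[-2:]/3)
```

```text
3.9 [ 482.93 -340.04  171.12]
3.95 [ 482.92 -340.01  170.87]
4.0 [ 483.02 -340.04  170.88]
outer (257, 246, 110, 119) hole (296, 295, 32, 18)
0 [-1.59 -0.19 17.96  0.    1.  ] rms 3.3897605583318025 [ 4.48 -4.91]
1 [ 0.16 -0.19 18.05 -0.14  1.  ] rms 1.513424440000555 [-0.39 -1.26]
2 [-54.63  -0.45 107.31   0.     1.66] rms 3.3897605576540877 [ 4.48 -4.91]
3 [-377.08   -2.08  668.14   -0.14    5.8 ] rms 1.5134244398694392 [-0.39 -1.26]
```

Call:
send_rows(
  offset=[
    [0.023,-0.058,0],
    [0.047,-0.115,0],
    [0.07,-0.173,0],
    [0.094,-0.23,0],
    [0.117,-0.288,0],
  ],
  turn=[
    [0,0,0],
    [0,0,0],
    [0,0,0],
    [0,0,0],
    [0,0,0],
  ],
)

```text
time: 4.6
eef_pos: [563.9, -119.7, 171.8]
tool_rot: [-3.141, -0.056, 0.001]
ft_force: [0.5, -1.2, -0.8]
finger_gap: 0.521
grip_force: 41.7
```

Call:
send_rows(
  offset=[
    [0,0,0],
    [0,0,0],
  ],
  turn=[
    [0,0,0],
    [0,0,0],
  ],
)

```text
time: 4.8
eef_pos: [563.8, -119.7, 171.7]
tool_rot: [-3.14, -0.063, 0.001]
ft_force: [0.1, -1.7, -1.3]
finger_gap: 0.522
grip_force: 41.7
```

```bash
python3 look.py w4 lift_plate:20 fixture:20; python3 m.py 563 -121 100
```

```text
4.8 [ 563.8 -119.7  171.7]
lift_plate 0.62 c [ 567.6 -118.7] len [108.3 109.5] ang [92.3  5.9] px [311. 217.]
4.95 [ 562.9933 -123.1732  171.9216] yaw 1.942869093555288 tilt [-0.0011  0.0008]
off [ 0.0002 -0.003   0.0959] turnz 0
```

View pics/w4.png

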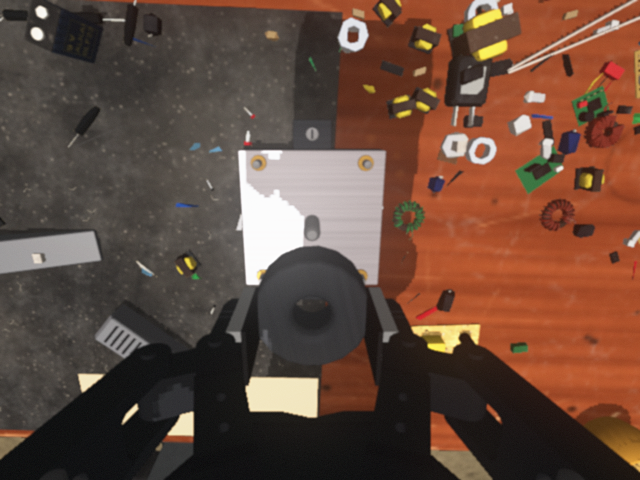

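The plate's stud shows at about (312,216–240), with guide pins near (259,162), (366,162), (262,273) and (362,273). I'm locating the stud in the tool frame.

Run:
```python
from h import *
np.set_printoptions(precision=1,suppress=True)
im=cv2.imread("pics/w4.png")
cv2.imwrite("pics/w4c.png",cv2.resize(im[140:300,230:400],None,fx=3.5,fy=3.5,interpolation=cv2.INTER_CUBIC))
m=env.camera_model("wrist");K=np.array(m["intrinsics"]);T=np.array(m["T_tool_cam"])
h=171.5
def tl(uv,z):
    d=T[:3,:3]@np.linalg.inv(K)@np.array([*uv,1.]);o=T[:3,3];return (o+d*((h-z)-o[2])/d[2])[:2]
def pj(x,y,z):
    c=K@(T[:3,:3].T@(np.array([x,y,h-z])-T[:3,3]));return c[:2]/c[2]
for uv,z in [((312,235),55),((312,217),20),((259,162),34),((366,162),34),((240,150),20),((386,150),20),((245,285),20),((380,285),20)]: print(uv,z,tl(uv,z))
print("stud for x=2: tip",pj(2,0,55),"foot",pj(2,0,20))
```

```text
(312, 235) 55 [3.7 0.1]
(312, 217) 20 [7.3 0.1]
(259, 162) 34 [ 51.4 -37.6]
(366, 162) 34 [51.4 38.4]
(240, 150) 20 [ 58.6 -53.4]
(386, 150) 20 [58.7 54.9]
(245, 285) 20 [-51.5 -55.9]
(380, 285) 20 [-51.4  57. ]
stud for x=2: tip [311.9 237.3] foot [311.9 223.5]
```

View pics/w4c.png

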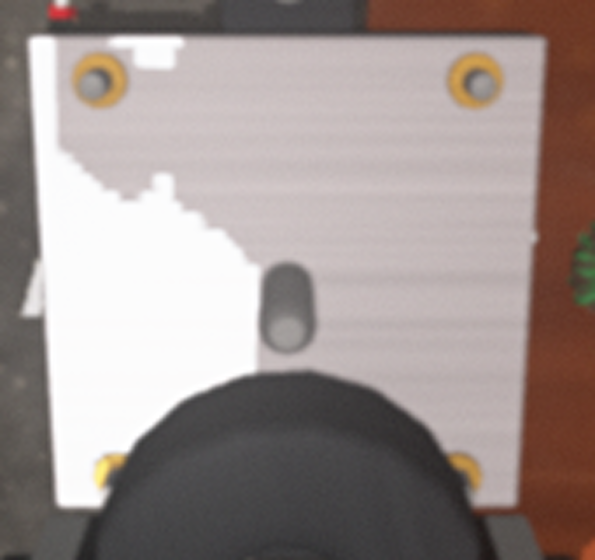

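Call:
send_rows(
  offset=[
    [0.0013,0,0.04],
    [0.0013,0,0.08],
    [0.0013,0,0.104],
    [0.0013,0,0.104],
    [0.0013,0,0.104],
  ],
  turn=[
    [0,0,0],
    [0,0,0],
    [0,0,0],
    [0,0,0],
    [0,0,0],
  ],
)

```text
time: 5.45
eef_pos: [564.4, -122.6, 94.5]
tool_rot: [3.141, 0.054, -0.001]
ft_force: [0.2, 0.1, -1.0]
finger_gap: 0.522
grip_force: 41.7
```

Call:
send_rows(
  offset=[
    [0,0,0.004],
    [0,0,0.008],
    [0,0,0.012],
    [0,0,0.016],
    [0,0,0.02],
  ],
  turn=[
    [0,0,0],
    [0,0,0],
    [0,0,0],
    [0,0,0],
    [0,0,0],
  ],
)

```text
time: 5.95
eef_pos: [565.5, -120.1, 79.8]
tool_rot: [-3.14, -0.059, -0.003]
ft_force: [0.5, 4.0, 2.6]
finger_gap: 0.524
grip_force: 42.1
```

Call:
send_rows(
  offset=[
    [0,0,0.004],
    [0,0,0.008],
    [0,0,0.012],
    [0,0,0.012],
  ],
  turn=[
    [0,0,0],
    [0,0,0],
    [0,0,0],
    [0,0,0],
  ],
)

```text
time: 6.35
eef_pos: [565.7, -119.9, 70.2]
tool_rot: [-3.14, -0.059, -0.003]
ft_force: [2.7, 4.3, -1.5]
finger_gap: 0.526
grip_force: 41.8
```

Call:
send_rows(
  offset=[
    [0.0007,-0.0012,0.006],
    [0.0007,-0.0012,0.012],
    [0.0007,-0.0012,0.018],
    [0.0007,-0.0012,0.022],
    [0.0007,-0.0012,0.022],
  ],
  turn=[
    [0,0,0],
    [0,0,0],
    [0,0,0],
    [0,0,0],
    [0,0,0],
  ],
)

```text
time: 6.85
eef_pos: [565.9, -119.8, 53.7]
tool_rot: [-3.14, -0.058, -0.002]
ft_force: [4.0, 5.2, 2.3]
finger_gap: 0.523
grip_force: 42.0
```

Call:
send_rows(
  offset=[
    [0,0,0.002],
    [0,0,0.004],
    [0,0,0.006],
    [0,0,0.006],
  ],
  turn=[
    [0,0,0],
    [0,0,0],
    [0,0,0],
    [0,0,0],
  ],
)

```text
time: 7.25
eef_pos: [565.9, -119.8, 53.3]
tool_rot: [3.14, 0.058, 0.005]
ft_force: [-8.8, 8.1, 42.3]
finger_gap: 0.528
grip_force: 45.8
```

Seated with firm contact. I'm relieving the push and opening.

Call:
send_rows(
  offset=[
    [0,0,-0.004],
    [0,0,-0.004],
  ],
  turn=[
    [0,0,0],
    [0,0,0],
  ],
)

```text
time: 7.45
eef_pos: [565.9, -119.8, 53.6]
tool_rot: [-3.141, -0.058, -0.004]
ft_force: [-1.1, 5.3, 14.8]
finger_gap: 0.525
grip_force: 43.5
```

Call:
send_rows(
  offset=[
    [0,0,0],
    [0,0,0],
    [0,0,0],
    [0,0,0],
    [0,0,-0.01],
  ],
  turn=[
    [0,0,0],
    [0,0,0],
    [0,0,0],
    [0,0,0],
    [0,0,0],
  ],
  claw=0.1,
)

```text
time: 7.95
eef_pos: [564.2, -120.7, 59.0]
tool_rot: [-3.141, -0.056, 0.004]
ft_force: [-0.4, 0.1, -0.9]
finger_gap: 0.9
grip_force: 0.0
```

Call:
send_rows(
  offset=[
    [0,0,-0.04],
    [0,0,-0.09],
    [0,0,-0.14],
    [0,0,-0.16],
    [0,0,-0.16],
  ],
  turn=[
    [0,0,0],
    [0,0,0],
    [0,0,0],
    [0,0,0],
    [0,0,0],
  ],
)

```text
time: 8.45
eef_pos: [566.4, -120.8, 183.0]
tool_rot: [3.14, 0.056, 0.008]
ft_force: [-0.1, -0.1, 0.1]
finger_gap: 0.904
grip_force: 0.0
```

```bash
python3 look.py w5 lift_plate:20 ring_core:42;python3 m.py 530 80 175 ; python3 -c "
from h import *
cv2.imwrite('pics/w5s.png',cv2.imread('pics/w5.png')[60:420,0:480])"
```

```text
8.45 [ 566.4 -120.8  183. ]
lift_plate 0.89 c [ 568.  -118.9] len [109.4 109.7] ang [92.1  5.4] px [309.5 217.5]
ring_core 0.91 c [ 569.2 -119.1] len [47.6 49.9] ang [118.8  29. ] px [309.6 226.2]
8.6 [ 564.3623 -120.4896  178.9848] yaw 2.069424448380255 tilt [-0.0016 -0.0002]
off [-0.0361 -0.2688  0.0054] turnz 0
```

View pics/w5s.png

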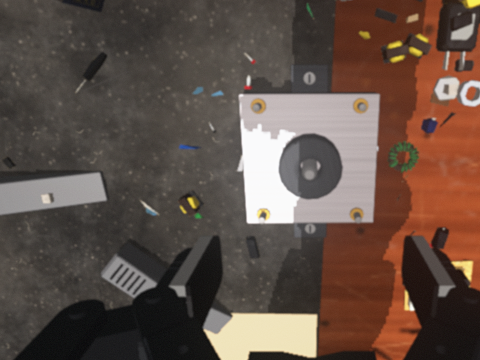

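The ring is seated flat over the stud, at (310,167) in the crop. Next I move above the wedge.

Call:
send_rows(
  offset=[
    [-0.008,-0.06,0],
    [-0.016,-0.12,0.005],
    [-0.025,-0.18,0.01],
    [-0.033,-0.24,0.013],
    [-0.041,-0.3,0.013],
  ],
  turn=[
    [0,0,0],
    [0,0,0],
    [0,0,0],
    [0,0,0],
    [0,0,0],
  ],
  claw=0.2,
)

```text
time: 9.1
eef_pos: [524.7, 104.6, 168.3]
tool_rot: [3.141, 0.057, -0.005]
ft_force: [1.7, 0.4, 0.5]
finger_gap: 0.799
grip_force: 0.0
```

Call:
send_rows(
  offset=[
    [0,-0.048,0],
    [0,-0.048,0],
    [0,-0.048,0],
  ],
  turn=[
    [0,0,0],
    [0,0,0],
    [0,0,0],
  ],
)

```text
time: 9.4
eef_pos: [524.0, 139.8, 168.7]
tool_rot: [3.14, 0.061, -0.004]
ft_force: [1.2, -0.1, -0.4]
finger_gap: 0.797
grip_force: 0.0
```

```bash
python3 look.py w6 wedge:22; python3 m.py 525 157 60
```

```text
9.4 [524.  139.8 168.7]
wedge 0.86 c [530.5 128.1] len [117.9  32.5] ang [97.  11.3] px [327.7 219.4]
wedge 0.86 c [442.7  17.4] len [ 19.9 119.1] ang [147.9  52.1] px [449.6 322.1]
wedge 0.38 c [566.9 -75.1] len [ 53.3 112.7] ang [92.2 18.1] px [601.  178.5]
9.5 [524.6421 137.679  169.0988] yaw 1.9883903481546232 tilt [-0.0019  0.0013]
off [ 0.0016 -0.0259  0.1454] turnz 0
```

View pics/w6.png

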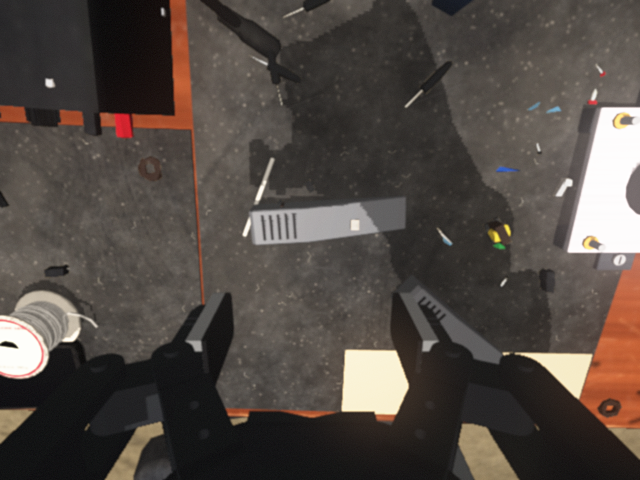

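The wrist view shows the target wedge with its slotted back at (252–256, 211–244) and tip at (405, 198–228). I'll fit its solid model to the mask.

```bash
cat > wf.py <<'E'
from h import *
from scipy.optimize import least_squares
V=np.array([[sx*14,y,z] for sx in(-1,1) for y,z in[(-62.5,0),(-62.5,4),(17.5,24),(62.5,24),(62.5,0)]],float)
a=np.radians(np.arange(0,360,10));D=np.stack([np.cos(a),np.sin(a)])
def fit(cam,st,mask,p0):
    c,_=cv2.findContours(mask.astype(np.uint8),0,cv2.CHAIN_APPROX_NONE);c=max(c,key=cv2.contourArea)[:,0]
    O=((c-0.0)@D).max(0)
    def f(p):
        W=V@R((0,0,p[2])).T+[p[0],p[1],0]
        return (np.array([proj(cam,w,st) for w in W])@D).max(0)-O
    r=least_squares(f,p0,loss="soft_l1",x_scale=[10,10,.1]);return r.x[0],r.x[1],np.degrees(r.x[2]),np.sqrt(np.mean(r.fun**2))
E
python3 - <<'E'
from wf import *
np.set_printoptions(precision=2,suppress=True)
P=[]
for k in range(2):
    s=env.read_state();env.camera("wrist");P.append(s["eef_pos"])
    for d in env.silhouettes("wrist","wedge")[:2]:
        print(s["eef_pos"],np.array(fit("wrist",s,d["region"],[526,124,.1])))
env.camera("top")
for d in env.silhouettes("top","wedge"): print("top",np.array(fit("top",None,d["region"],[526,124,.1])))
print(env.read_state()["qpos"])
E
```

```text
[524.64 137.68 169.1 ] [428.84  10.28 -38.58   4.15]
[524.64 137.68 169.1 ] [528.11 125.64   5.46   1.46]
[524.93 137.48 169.53] [527.76 125.52   5.55   1.68]
[524.93 137.48 169.53] [427.92   9.81 -39.57   4.96]
top [527.51 115.17   3.23   5.64]
top [427.37   7.95 -38.66   1.48]
[-0.12  0.47 -0.27  1.84  0.16  0.85 -2.01]
```

Call:
send_rows(
  offset=[
    [0,-0.008,0],
    [0,-0.016,0],
    [0,-0.024,0],
    [0,-0.034,0],
    [0,-0.034,0],
  ],
  turn=[
    [0,0,-0.09],
    [0,0,-0.18],
    [0,0,-0.27],
    [0,0,-0.36],
    [0,0,-0.45],
  ],
)

```text
time: 10.3
eef_pos: [524.0, 165.6, 170.3]
tool_rot: [-2.923, -1.15, -0.001]
ft_force: [0.5, -0.1, 0.5]
finger_gap: 0.8
grip_force: 0.0
```

Call:
send_rows(
  offset=[
    [0,0,0.02],
    [0,0,0.04],
    [0,0,0.06],
    [0,0,0.08],
    [0,0,0.08],
  ],
  turn=[
    [0,0,-0.09],
    [0,0,-0.18],
    [0,0,-0.27],
    [0,0,-0.36],
    [0,0,-0.45],
  ],
)

```text
time: 10.8
eef_pos: [523.2, 163.8, 108.3]
tool_rot: [-2.345, -2.088, 0.004]
ft_force: [0.5, -0.5, -0.8]
finger_gap: 0.799
grip_force: 0.0
```

Call:
send_rows(
  offset=[
    [0,0,0],
    [0,0,0],
    [0,0,0],
    [0,0,0],
    [0,0,0],
  ],
  turn=[
    [0,0,-0.09],
    [0,0,-0.139],
    [0,0,-0.139],
    [0,0,-0.139],
    [0,0,-0.139],
  ],
)

```text
time: 11.3
eef_pos: [524.1, 164.6, 110.2]
tool_rot: [2.113, 2.324, 0.0]
ft_force: [0.2, 0.2, -0.1]
finger_gap: 0.799
grip_force: 0.0
```

```bash
python3 - <<'E'
from wf import *
np.set_printoptions(precision=2,suppress=True)
for k in range(2):
    s=env.read_state();im=env.camera("wrist")
    for d in env.silhouettes("wrist","wedge"):
        r=np.array(fit("wrist",s,d["region"],[526,124,.1])); print(s["eef_pos"],r)
cv2.imwrite("pics/w7.png",im)
E
python3 m.py 524.4 163.4 26 95.5
```

```text
[524.08 164.58 110.18] [528.   125.73   5.96   1.9 ]
[524.08 164.58 110.18] [396.71 -61.87 -15.6   33.8 ]
[524.02 164.71 110.2 ] [396.81 -62.99 -16.25  35.01]
[524.02 164.71 110.2 ] [527.95 125.52   5.78   1.33]
11.5 [524.0021 164.8059 110.2059] yaw 95.54965001302305 tilt [-0.0001  0.0002]
off [-0.0019  0.0003  0.1123] turnz 0.0005516668113672709
```

View pics/w7.png

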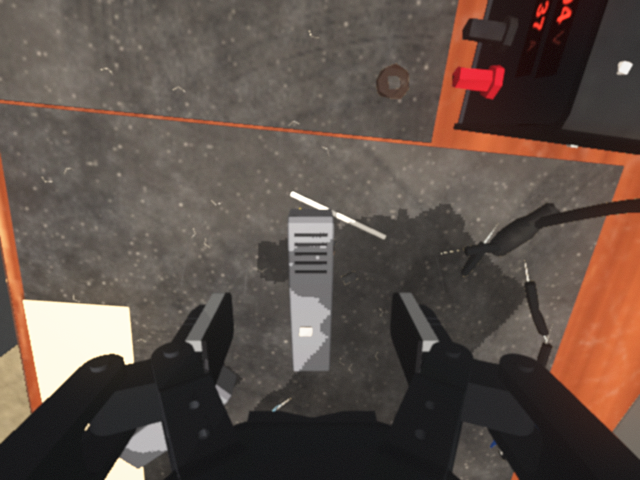

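Call:
send_rows(
  offset=[
    [0,0,0.04],
    [0,0,0.08],
    [0,0,0.1015],
    [0,0,0.1015],
    [0,0,0.1015],
  ],
  turn=[
    [0,0,0],
    [0,0,0],
    [0,0,0],
    [0,0,0],
    [0,0,0],
  ],
  claw=0.3,
)

```text
time: 12.0
eef_pos: [524.0, 165.1, 34.3]
tool_rot: [-2.11, -2.327, -0.0]
ft_force: [0.6, -0.1, 0.4]
finger_gap: 0.701
grip_force: 0.0
```

Call:
send_rows(
  offset=[
    [0,0,0],
    [0,0,0],
    [0,0,0],
    [0,0,0],
    [0,0,0],
  ],
  turn=[
    [0,0,0],
    [0,0,0],
    [0,0,0],
    [0,0,0],
    [0,0,0],
  ],
  claw=1,
  force=60,
)

```text
time: 12.5
eef_pos: [524.6, 165.0, 35.3]
tool_rot: [2.11, 2.326, 0.003]
ft_force: [-1.2, -0.7, 6.2]
finger_gap: 0.314
grip_force: 60.0
```

Call:
send_rows(
  offset=[
    [0,0,0],
    [0,0,0],
    [0,0,0],
  ],
  turn=[
    [0,0,0],
    [0,0,0],
    [0,0,0],
  ],
)

```text
time: 12.8
eef_pos: [524.6, 165.0, 35.3]
tool_rot: [2.11, 2.326, 0.003]
ft_force: [0.2, -0.5, 6.3]
finger_gap: 0.305
grip_force: 60.0
```

```bash
python3 - <<'E'
from wf import *
np.set_printoptions(precision=2,suppress=True)
for k in range(2):
    s=env.read_state();im=env.camera("wrist")
    for d in env.silhouettes("wrist","wedge")[:1]:
        r=np.array(fit("wrist",s,d["region"],[526,124,.1])); print(s["eef_pos"],s["ft_force"],s["grip_force"],s["finger_gap"],r)
E
python3 m.py 524.4 163.4 26 95.5
```

```text
[524.6  164.98  35.3 ] [ 0.19 -0.46  6.32] 59.95823621749878 0.30510232472505483 [529.14 125.88   5.43  24.68]
[524.57 164.98  35.29] [-0.68  0.05  6.22] 59.95778203010559 0.311563976115837 [455.63  -2.14  -9.83  64.64]
13.0 [524.588  165.0106  35.301 ] yaw 95.56621442982465 tilt [0.0003 0.0021]
off [-0.0021 -0.0005  0.0124] turnz 0.0007357158869406059
```

The wedge is gripped flat. I slide it to align with the channel, stopping about 30 mm before the plate edge.

Call:
send_rows(
  offset=[
    [-0.02,0.007,-0.0015],
    [-0.047,0.014,-0.0015],
    [-0.074,0.021,-0.0015],
    [-0.104,0.028,-0.0015],
    [-0.1333,0.0353,-0.0015],
  ],
  turn=[
    [0,0,0.008],
    [0,0,0.016],
    [0,0,0.024],
    [0,0,0.031],
    [0,0,0.038],
  ],
)

```text
time: 13.5
eef_pos: [560.7, 65.6, 35.4]
tool_rot: [2.181, 2.261, -0.0]
ft_force: [0.2, 0.1, -0.5]
finger_gap: 0.314
grip_force: 59.2
```

Call:
send_rows(
  offset=[
    [0,0,0],
    [0,0,0],
    [0,0,0],
  ],
  turn=[
    [0,0,0],
    [0,0,0],
    [0,0,0],
  ],
)

```text
time: 13.8
eef_pos: [560.1, 67.6, 35.3]
tool_rot: [2.179, 2.263, -0.0]
ft_force: [-0.3, -1.6, 1.6]
finger_gap: 0.311
grip_force: 59.4
```

```bash
python3 m.py 563.8 -18.1 35 92.1
python3 - <<'E'
from wf import *
np.set_printoptions(precision=2,suppress=True)
s=env.read_state();im=env.camera("wrist");cv2.imwrite("pics/w8w.png",im)
t=env.camera("top");c=env.camera("scene")
for d in env.silhouettes("top","wedge"): print("top",np.array(fit("top",None,d["region"],[566,28,.04])))
for d in env.silhouettes("scene","wedge"): print("scene",np.array(fit("scene",None,d["region"],[566,28,.04])))
a=cv2.resize(t[190:310,220:380],(400,300),interpolation=2);b=cv2.resize(c[190:360,260:440],(400,378),interpolation=2)[:300]
e=cv2.resize(im,(400,300))
cv2.imwrite("pics/w8.png",np.vstack([np.hstack([a,b]),np.hstack([e,e*0])]))
E
```

```text
13.8 [560.062   67.6362  35.3391] yaw 92.15811034750165 tilt [-0.0003  0.0003]
off [-0.1144  0.0007  0.0005] turnz 0.0006456705277961481Traceback (most recent call last):
  File "<stdin>", line 5, in <module>
  File "wf.py", line 11, in fit
    r=least_squares(f,p0,loss="soft_l1",x_scale=[10,10,.1]);return r.x[0],r.x[1],np.degrees(r.x[2]),np.sqrt(np.mean(r.fun**2))
    return func(*args, **kwargs)
    result = trf(vector_fun.fun, vector_fun.jac, x0, f0, J0, lb, ub, ftol, xtol,
                 gtol, max_nfev, x_scale, loss_function, tr_solver,
                 tr_options.copy(), verbose, callback=callback_wrapped)
    return trf_no_bounds(
        fun, jac, x0, f0, J0, ftol, xtol, gtol, max_nfev, x_scale,
        loss_function, tr_solver, tr_options, verbose, callback=callback)
    f_new = fun(x_new)
    self._update_fun()
    ~~~~~~~~~~~~~~~~^^
    self.f = self.fun_wrapped(xp_copy(self.x))
             ~~~~~~~~~~~~~~~~^^^^^^^^^^^^^^^^^
    return np.atleast_1d(self.fun(x))
                         ~~~~~~~~^^^
    return self.f(x, *self.args, **self.kwargs)
           ~~~~~~^^^^^^^^^^^^^^^^^^^^^^^^^^^^^^
  File "wf.py", line 10, in f
    return (np.array([proj(cam,w,st) for w in W])@D).max(0)-O
                      ~~~~^^^^^^^^^^
  File "h.py", line 13, in proj
    m=env.camera_model(cam);K=np.array(m["intrinsics"]);p=np.array(p,float)
ValueError: time passes only in moves, steps and waits
```

I've used up the picture views, so from here I go by numbers: the lift will be measured by image correlation on the ring/plate in the fixed cameras. First the push to just short of contact (d about 36).

Call:
send_rows(
  offset=[
    [-0.018,0.0002,0],
    [-0.036,0.0004,0],
    [-0.054,0.0006,0],
    [-0.072,0.0007,0],
    [-0.086,0.0007,0],
  ],
  turn=[
    [0,0,0],
    [0,0,0],
    [0,0,0],
    [0,0,0],
    [0,0,0],
  ],
)

```text
time: 14.5
eef_pos: [563.3, 2.1, 35.3]
tool_rot: [2.18, 2.262, 0.002]
ft_force: [0.5, 4.9, 5.0]
finger_gap: 0.305
grip_force: 59.8
```

Call:
send_rows(
  offset=[
    [0,0,0],
    [0,0,0],
    [0,0,0],
  ],
  turn=[
    [0,0,0],
    [0,0,0],
    [0,0,0],
  ],
)

```text
time: 14.8
eef_pos: [563.5, 0.5, 35.3]
tool_rot: [2.18, 2.259, -0.002]
ft_force: [1.3, -2.4, 6.1]
finger_gap: 0.309
grip_force: 59.9
```

```bash
cat > lift.py <<'E'
import sys
from h import *
np.set_printoptions(precision=2,suppress=True)
tag=sys.argv[1]
s=env.read_state();print(s["time"],s["eef_pos"],s["ft_force"],s["grip_force"])
for c in("scene","top"):
    ims=[cv2.cvtColor(env.camera(c),cv2.COLOR_BGR2GRAY).astype(float) for _ in range(3)]
    im=np.mean(ims,0).astype(np.float32);np.save(f"{c}_{tag}.npy",im)
    m=env.camera_model(c);K=np.array(m["intrinsics"])
    def pj(p):
        q=K@(R(m["rvec"])@np.array(p,float)+np.ravel(m["tvec"]));return q[:2]/q[2]
    for nm,P in(("ring",(566,-120,42)),("pin",(566+44,-120-42,20)),("plate",(566,-120,25))):
        u=pj(P).round().astype(int);h=36 if nm=="plate" else 16
        if tag!="a":
            b=np.load(f"{c}_a.npy")
            w=np.s_[u[1]-h:u[1]+h,u[0]-h:u[0]+h]
            sh,r=cv2.phaseCorrelate(b[w].copy(),im[w].copy(),cv2.createHanningWindow((2*h,2*h),cv2.CV_32F))
            print(c,nm,"shift",np.array(sh),"resp %.2f"%r,"mean diff %.1f"%np.abs(b[w]-im[w]).mean(),end=" ")
            print("per 4mm",pj(np.array(P)+[0,0,4])-pj(P))
    for n in("ring_core","wedge") if c=="scene" else ("ring_core",):
        print(c,n,[(np.array(d["location"]),round(d["score"],2)) for d in env.spot_in(c,n)[:2]])
E
python3 lift.py a
```

```text
14.8 [563.45   0.45  35.31] [ 1.25 -2.42  6.06] 59.93339002132416
scene ring_core [(array([ 557.4, -111.8,   44.5]), 0.6)]
scene wedge [(array([559.5,  16.3,  24.4]), 0.87), (array([428.2,  22.2,  17.4]), 0.76)]
top ring_core [(array([ 565.4, -120.8,   43.4]), 0.97)]
```

Call:
send_rows(
  offset=[
    [-0.003,0,0],
    [-0.006,0,0],
    [-0.009,0,0],
    [-0.0133,0,0],
    [-0.0133,0,0],
  ],
  turn=[
    [0,0,0],
    [0,0,0],
    [0,0,0],
    [0,0,0],
    [0,0,0],
  ],
)

```text
time: 15.75
eef_pos: [563.5, -3.9, 35.3]
tool_rot: [-2.175, -2.263, -0.006]
ft_force: [-1.9, 10.3, 4.4]
finger_gap: 0.308
grip_force: 59.8
```

Call:
send_rows(
  offset=[
    [0,0,0],
    [0,0,0],
  ],
  turn=[
    [0,0,0],
    [0,0,0],
  ],
)

```text
time: 15.95
eef_pos: [563.5, -3.8, 35.3]
tool_rot: [-2.175, -2.264, -0.006]
ft_force: [-1.2, 9.3, 4.9]
finger_gap: 0.309
grip_force: 59.8
```

```bash
python3 lift.py b
```

```text
15.95 [563.46  -3.84  35.3 ] [-1.25  9.31  4.9 ] 59.77392375469208
scene ring shift [0.09 0.46] resp 1.04 mean diff 9.0 per 4mm [ 0.1 -1.4]
scene pin shift [0.72 0.12] resp 1.06 mean diff 12.1 per 4mm [ 0.08 -1.36]
scene plate shift [0.76 0.1 ] resp 0.85 mean diff 8.8 per 4mm [ 0.1  -1.36]
scene ring_core [(array([ 556.8, -111.3,   44.5]), 0.95)]
scene wedge [(array([429.6,  24.2,  17.4]), 0.85), (array([560.7,  11.1,  21.9]), 0.73)]
top ring shift [-0.02 -0.03] resp 0.86 mean diff 11.7 per 4mm [ 0.06 -0.18]
top pin shift [0.03 0.01] resp 0.94 mean diff 2.9 per 4mm [ 0.13 -0.25]
top plate shift [ 0.24 -0.44] resp 0.57 mean diff 10.7 per 4mm [ 0.06 -0.18]
top ring_core [(array([ 570.2, -120.3,   40.9]), 0.87)]
```

Call:
send_rows(
  offset=[
    [-0.003,0,0],
    [-0.006,0,0],
    [-0.006,0,0],
  ],
  turn=[
    [0,0,0],
    [0,0,0],
    [0,0,0],
  ],
)

```text
time: 16.7
eef_pos: [563.6, -6.8, 35.3]
tool_rot: [-2.173, -2.264, -0.008]
ft_force: [-0.9, 13.3, 3.5]
finger_gap: 0.31
grip_force: 59.7
```

Call:
send_rows(
  offset=[
    [-0.003,0,0],
    [-0.006,0,0],
    [-0.006,0,0],
  ],
  turn=[
    [0,0,0],
    [0,0,0],
    [0,0,0],
  ],
)

```text
time: 17.0
eef_pos: [563.9, -11.2, 35.3]
tool_rot: [-2.173, -2.264, -0.009]
ft_force: [0.3, 13.6, 3.3]
finger_gap: 0.309
grip_force: 59.7
```

Call:
send_rows(
  offset=[
    [-0.003,0,0],
    [-0.006,0,0],
    [-0.0088,0,0],
    [-0.0088,0,0],
    [-0.0088,0,0],
  ],
  turn=[
    [0,0,0],
    [0,0,0],
    [0,0,0],
    [0,0,0],
    [0,0,0],
  ],
)

```text
time: 17.5
eef_pos: [564.2, -17.7, 35.3]
tool_rot: [-2.173, -2.264, -0.009]
ft_force: [-0.6, 13.9, 3.9]
finger_gap: 0.307
grip_force: 59.7
```

```bash
python3 lift.py c
```

```text
17.5 [564.18 -17.74  35.32] [-0.64 13.9   3.87] 59.65322971343994
scene ring shift [ 0.2  -1.07] resp 1.09 mean diff 39.1 per 4mm [ 0.1 -1.4]
scene pin shift [-0.28 -0.97] resp 0.69 mean diff 38.5 per 4mm [ 0.08 -1.36]
scene plate shift [ 0.15 -0.66] resp 0.55 mean diff 24.3 per 4mm [ 0.1  -1.36]
scene ring_core [(array([ 558.8, -109.5,   47.7]), 0.88)]
scene wedge [(array([429.7,  24. ,  18.3]), 0.81), (array([562.5,  -4.9,  22. ]), 0.78)]
top ring shift [0.07 0.01] resp 0.86 mean diff 30.9 per 4mm [ 0.06 -0.18]
top pin shift [ 0.14 -0.17] resp 0.96 mean diff 8.0 per 4mm [ 0.13 -0.25]
top plate shift [ 0.32 -0.3 ] resp 0.50 mean diff 25.5 per 4mm [ 0.06 -0.18]
top ring_core [(array([ 575.2, -130.2,   45.7]), 0.71), (array([ 697.7, -238.7,   25.8]), 0.41)]
```

Call:
send_rows(
  offset=[
    [-0.002,0,0],
    [-0.002,0,0],
    [-0.002,0,0],
    [-0.002,0,0],
    [-0.002,0,0],
  ],
  turn=[
    [0,0,0],
    [0,0,0],
    [0,0,0],
    [0,0,0],
    [0,0,0],
  ],
)

```text
time: 18.45
eef_pos: [564.2, -19.0, 35.3]
tool_rot: [-2.172, -2.265, -0.009]
ft_force: [-0.2, 13.3, 2.8]
finger_gap: 0.313
grip_force: 59.6
```

Call:
send_rows(
  offset=[
    [0,0,0],
    [0,0,0],
    [0,0,0],
    [0,0,0],
    [0,0,0],
  ],
  turn=[
    [0,0,0],
    [0,0,0],
    [0,0,0],
    [0,0,0],
    [0,0,0],
  ],
)

```text
time: 18.95
eef_pos: [564.2, -19.0, 35.3]
tool_rot: [-2.172, -2.265, -0.009]
ft_force: [-1.2, 14.3, 3.7]
finger_gap: 0.313
grip_force: 59.6
```

```bash
python3 lift.py d
```

```text
18.95 [564.19 -19.03  35.3 ] [-1.18 14.35  3.7 ] 59.61770832538605
scene ring shift [ 0.19 -1.21] resp 1.05 mean diff 40.8 per 4mm [ 0.1 -1.4]
scene pin shift [-0.55 -0.84] resp 0.69 mean diff 40.3 per 4mm [ 0.08 -1.36]
scene plate shift [ 0.17 -1.05] resp 0.63 mean diff 25.4 per 4mm [ 0.1  -1.36]
scene ring_core [(array([ 559. , -115.1,   45.5]), 0.72)]
scene wedge [(array([557.8,  -0.1,  22.9]), 0.56)]
top ring shift [ 0.23 -0.5 ] resp 0.85 mean diff 33.5 per 4mm [ 0.06 -0.18]
top pin shift [ 0.01 -0.26] resp 0.98 mean diff 8.4 per 4mm [ 0.13 -0.25]
top plate shift [ 0.3  -0.61] resp 0.53 mean diff 26.6 per 4mm [ 0.06 -0.18]
top ring_core [(array([ 440.4, -266.5,   -1. ]), 0.56), (array([ 575.4, -132.3,   44. ]), 0.44)]
```

The lift reads about 3.5–4 mm from both the image shift and the wedge's travel, and it is steady. Handing in.

```bash
python3 -c "
from bench import env
print(env.job_done())"
```

```text
the job is handed in; nothing more can be done
None
```

The job is handed in with no verdict shown: the ring core is on the stud, and the plate is lifted about 3.5–4 mm (estimated from camera shift and wedge travel) on the wedge, still gripped; I viewed 12 pictures, over the limit of 10.

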